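Tip the jewelry box lid shut and flip its hasp down

ROBOT

A 6-joint arm with a two-finger parallel gripper is mounted at the origin on the work surface. World frame = base frame: x ahead of the robot, y to its left, z up, the work surface at z = 0. Lengths are in m, angles in rad, forces in N, time in s.
With the tool pointing down it reaches from about 0.3 to 0.75 m from the base axis. Payload 8.5 kg.
Tool frame: the origin (TCP) lies on the centre line of the jaws, within the pads' length; the fingertips stand 8 mm ahead of it and the grasp point (between the pads) lies 11 mm behind it; z points along the fingers, y is the line along which they close (so a half turn about z gives the same grasp; the last joint's range is limited). The gripper opens to 85 mm and grips with 20 to 120 N. Pads are 22 mm wide; open, the fingers measure 114 mm over their backs; the gripper's body (76 mm by 85 mm) begins 54 mm behind the grasp point. The pads swing forward as they close: fully open they stand 13 mm farther back than shut.
Start: joints at [0.961, 0.381, 1.297, -0, 1.464, -0.215], TCP at [0.212, 0.508, 0.239] pointing down, gripper open.
Joint ranges: [-3.11, 3.11], [-0.89, 2.33], [0.22, 2.48], [-1.42, 4.56], [0.17, 2.85], [-2.88, 2.88]. Speed limits (rad/s): [2.39, 2.39, 3.14, 3.14, 3.14, 3.14].

INTERFACE

Orientations are given as a rotation vector (axis times angle).
In Python, from plant import manip, vision, job gives the robot as it stands.
- The arm moves only by the shell command python3 -m pendant 'ROWS' [FORCE]. ROWS is a JSON object of lists of equal length, an entry for each row: "dp": the shift along the world's x, y, z in m, a list of three; "rot": the turn, a rotation vector about the world's x, y, z in rad, a list of three; "gripper": the opening, from -1 (shut) to 1 (fully open). A call has exactly 8 rows; each row is the pose to reach, as a shift and turn from the pose commanded when the call began; what a row does not reach only later rows make up. A row lasts 1/12 s, in which the tool goes at most 41.7 mm and 7.16 degrees, less where a joint would pass 70% of its speed; a pose out of reach is approached as far as the arm can. A call with a gripper value outside its range is refused whole. The fingers move at their own pace and stop on an object; FORCE is the grip in N (left out, the last holds). Time passes only in rows, so rows that repeat a pose let the fingers close, or fill a call up. It gives the time, the measured TCP pose, the force, the opening and the grip force at its end, in the units of the state.
- manip.sense(): the state, without advancing time (a new reading comes with each control period).
- vision.capture(name): name is "scene" or "top"; returns the picture (480x640x3 uint8, blue, green, red); there is no depth.
- vision.calibration(name): a dict with "fx", "fy", "cx", "cy" (pixels), "k1" (the pictures are not rectified: a ray, as slopes to the right and down, at radius r is drawn at 1 + k1 r^2 times it, then the intrinsics apply), "rvec" (rotation vector, rad) and "tvec" (3), from world to camera coordinates, as OpenCV has them. Camera axes: x right, y down, z forward; pixel columns grow to the right and rows downward; lengths in m; the calibration is good to about 2 mm. A picture is of the moment at which its call begins. calibration takes no time and is no camera call.
- job.sign_off(): hands the job in; it is judged then, once.
The state is a dict: "time_s": time; "qpos": joint angles; "qd": joint speeds; "joint_efforts": joint torques, N m; "tcp_pos": TCP position; "ee_rot": TCP orientation; "ft_force": force on the tool from outside, world axes, zero at the start; "wrist_torque": the same for the moment, N m; "width": opening from 0.0 (shut) to 1.0 (fully open); "gripper_force": force on a finger pad.
Only numpy, scipy, OpenCV 4.12 (cv2) and the standard library are available. Lean on these libraries where they do the work, as an engineer would, in place of code of your own. Each camera call takes 0.05 s, during which the arm holds its last target. There are 200 camera calls.

TASK

The jewelry box on the dresser stands open: close it and fasten it with fingertip pushes only. From behind, tip the lid over and ease it fully shut without letting it slam, and after that gently flip the metal hasp on the lid's front edge down until it lies flat against the front of the box. Do not pinch the hasp, lift, tip or shove the box, or touch the inside of the lid with its mirror, and leave the other things on the dresser where they are.

Things in the scene. Friction and masses are not known exactly. Their poses are not given: they have to be found in the camera images.
- jewelry_box: dark walnut jewelry box, loose on the dresser, 1.3 to 2 kg, on 6 mm feet. Footprint 140 mm (its x, front to back) by 220 mm (its y); rim 76 mm above the dresser, shut lid's top 101.5 mm. Origin: centre of the footprint at dresser height; z up; its front (hasp side) faces its -x, hinges on its +x side. Sideways pushes up to about 6 N leave it in place; above about 8 N it may slide
- lid (a joint): lid angle, rad: 0 = shut, pi/2 = upright, up to 2.0 = leaning back; starts leaning back. A shallow wooden tray 140 x 220 mm, 25 mm thick. Hinge line along the box's y through the box's point x = +70, z = 76.5 mm; shut, the lid reaches 140 mm from it towards -x. Stiff hinges: it stays where it is left; about 0.3 N m moves it (2 to 4 N near the free edge when upright, 1 N nearly shut)
- lid_hinge (a point): point on the lid's hinge line, at the middle of its length; axes turn with the lid: -x runs from the hinge to the lid's free edge, +z out of the lid's outer (top) face, which lies 25 mm from the hinge line
- lid_edge (a point): middle of the lid's free edge, on its outer (top) face: 140 mm from the hinge line; axes as lid_hinge
- lid_mirror: the inside face of the lid: mirror pane 122 x 202 mm set 14 mm deep, and its wooden frame that runs all round as the lid's inner rim; origin at the centre of the pane. Not to be touched: push the lid on its outer face only
- hasp (a joint): angle of the brass hasp on its pin, relative to the lid, rad: 0 = folded flat down over the front of the shut box, pi/2 = sticking straight out of the lid's front edge, up to 2.0 = turned up towards the lid's top. Starts between 1.2 and 1.9; stays where it is left (about 0.012 N m moves it, below 1 N at the plate)
- hasp_pin (a point): middle of the hasp's pin, which runs along the box's y, at the middle of the lid's front: 4 mm out from the lid's front face and 12 mm above the lid's lower rim (88.5 mm above the dresser when the lid is shut); axes turn with the hasp, -z runs from the pin to its tip
- hasp_tip (a point): free end of the hasp, 36 mm from the pin
- hasp_plate: the hasp's brass plate: 26 mm wide, 36 mm long, 2.5 mm thick, with a low dome 25 mm from the pin that stands 6 mm out from the box's front when the hasp is folded flat; origin on the pin, axes as hasp_pin
- glass_bottle: bystander: green glass bottle with a stopper, 62 mm diameter, 155 mm tall, stands just left of the box (its +y side); origin under its centre
- ring_dish: bystander: white ceramic ring dish, 96 mm diameter, 41 mm tall with its cone, front right of the box; origin under its centre
- hair_clip: bystander: flat steel hair clip, 75 x 16 x 13 mm, front left of the box; origin under its centre
- lipstick: bystander: closed black lipstick standing on end, 19 mm diameter, 72 mm tall, just right of the box (its -y side); origin under its centre
- organizer: bystander: clear acrylic lipstick organizer with lipsticks, 100 x 160 mm, 80 mm tall, far left; origin under its centre
- hairbrush: bystander: wooden hairbrush lying on its bristles, 220 mm long, 62 mm wide, 33 mm tall, far right; origin underneath, where handle and head meet
- cream_jar: bystander: white cream jar with metal lid, 66 mm diameter, 48 mm tall, to the right and behind; origin under its centre

How it is judged:
By the outcome, as a careful person would: the job done as asked, in the order asked, and still so for the second after the job is handed in, with the robot touching nothing.
It also fails if it takes over 48 s, if anything falls off the work surface, if the arm or the gripper's body presses on something with over 40 N, if the wrist force passes 120 N, or if a joint passes its speed limit or range.

## Working session

There is one attempt and no reset: what is moved stays moved. The work goes in short steps, Python scripts to look and compute and a shell command to move; the robot and the scene stay as the last step left them, time stands still between calls to the robot, and variables do not carry over. Pictures are saved under pics/ and viewed, at most 10 in all, crops included, and the job is handed in when it is done.

```bash
ls; mkdir -p pics; python3 - <<'E'
from plant import manip, vision, job
import cv2
for n in("scene","top"):
    cv2.imwrite(f"pics/{n}0.png",vision.capture(n)); print(n,vision.calibration(n))
print(manip.sense())
E
```

```text
pics
scene {'fx': 480.5715868467346, 'fy': 480.5715868467346, 'cx': 311.63559625079256, 'cy': 241.91747212668528, 'k1': -0.03433499689320692, 'rvec': array([ 0.68155676,  2.73594078, -0.96542573]), 'tvec': array([ 0.49868502, -0.09908877,  1.3382019 ])}
top {'fx': 479.31185252434534, 'fy': 479.31185252434534, 'cx': 318.65970224304385, 'cy': 246.9558805981501, 'k1': -0.1160312429790601, 'rvec': array([ 2.19407784, -2.16323334,  0.08224464]), 'tvec': array([-0.06534543,  0.54107369,  1.36166034])}
{'time_s': 0.1, 'qpos': array([ 9.60682569e-01,  3.81130455e-01,  1.29814295e+00,  8.53433051e-06,
        1.46358499e+00, -2.15327022e-01]), 'qd': array([-0.00181538, -0.00093384, -0.00265815,  0.00104257, -0.0018365 ,
        0.00199495]), 'joint_efforts': array([ 2.93235491e-03, -4.49220693e+01, -2.31659657e+01, -2.03876589e-04,
        3.64801948e-03,  1.13015253e-05]), 'tcp_pos': array([0.21140933, 0.50748607, 0.2387867 ]), 'ee_rot': array([-6.16010479e-01, -3.08008015e+00,  1.81563087e-03]), 'ft_force': array([-0.74301738, -0.04954029, -0.09402039]), 'wrist_torque': array([-0.06568903,  0.08285987, -0.02869916]), 'gripper_force': 0.0, 'width': 1.0033239942129932}
```

View pics/scene0.png

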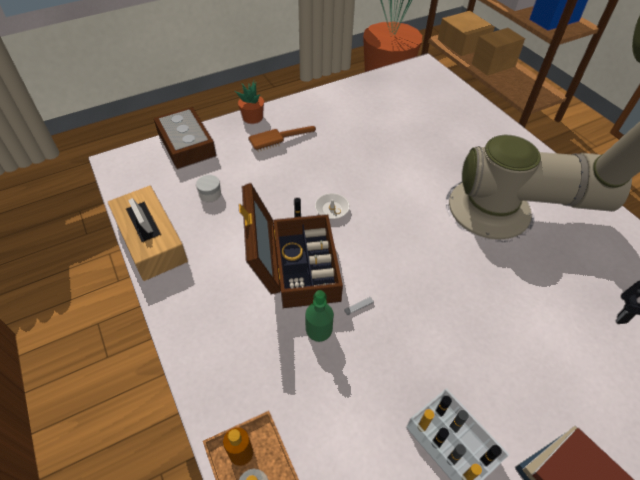

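View pics/top0.png

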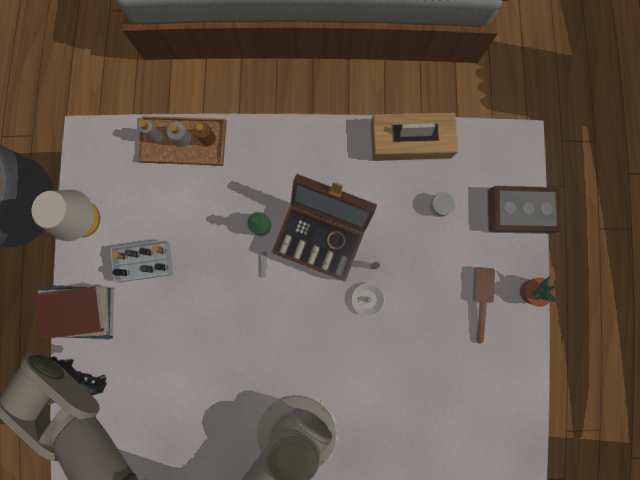

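The scene view shows the box at about (308,260), with the lid leaning back and the hasp at (245,213). In the top view the box is at (322,238), the hasp at (336,189), the bottle at (259,223), the lipstick at (375,265), the dish at (367,299) and the clip at (263,264). I'll zoom in for corner pixels.

```bash
python3 - <<'E'
import cv2
a=cv2.imread("pics/top0.png")[165:315,235:395]; b=cv2.imread("pics/scene0.png")[180:330,225:385]
cv2.imwrite("pics/cropt.png",cv2.resize(a,None,fx=4,fy=4,interpolation=cv2.INTER_CUBIC))
cv2.imwrite("pics/crops.png",cv2.resize(b,None,fx=4,fy=4,interpolation=cv2.INTER_CUBIC))
E
```

```text
(no output)
```

View pics/cropt.png

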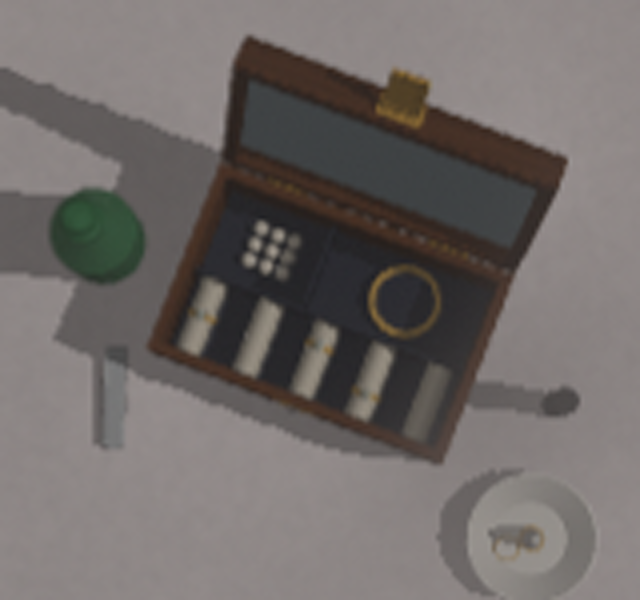

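View pics/crops.png

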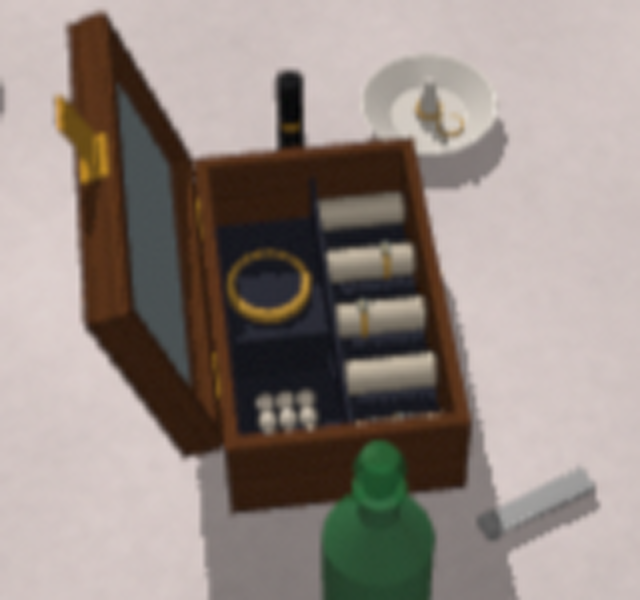

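The top crop puts the rim corners at crop pixels (150,347), (440,462), (508,272) and (225,168), and the lid's outer free-edge corners at (250,38) and (566,158). The scene crop puts the rim at (412,143), (468,418), (230,440) and (203,160), and the lid's outer free corners at (70,25) and (88,325). The hasp runs from (92,165) up to (60,100).

```bash
cat > h.py <<'E'
import numpy as np, cv2
from plant import manip, vision, job
def ray(n,uv):
    c=vision.calibration(n); K=np.array([[c["fx"],0,c["cx"]],[0,c["fy"],c["cy"]],[0,0,1]])
    p=cv2.undistortPoints(np.array(uv,float).reshape(-1,1,2),K,np.array([c["k1"],0,0,0]))[:,0]
    R=cv2.Rodrigues(c["rvec"])[0]; d=np.c_[p,np.ones(len(p))]@R; o=-R.T@c["tvec"]
    return o,d/np.linalg.norm(d,axis=1)[:,None]
def plane(n,uv,z):
    o,d=ray(n,uv); return o+d*((z-o[2])/d[:,2])[:,None]
def tri(uv1,uv2):
    o1,d1=ray("top",uv1);o2,d2=ray("scene",uv2);out=[]
    for a,b in zip(d1,d2):
        s=np.linalg.lstsq(np.c_[a,-b],o2-o1,rcond=None)[0]; p,q=o1+s[0]*a,o2+s[1]*b
        out.append(np.r_[(p+q)/2,np.linalg.norm(p-q)])
    return np.array(out)
E
python3 - <<'E'
from h import *
np.set_printoptions(precision=4,suppress=True)
T=lambda L:np.array(L)/4+[235,165]
S=lambda L:np.array(L)/4+[225,180]
M=np.array([[-70,110],[-70,-110],[70,-110],[70,110]])/1000 # FL FR RR RL
t=T([[150,347],[440,462],[508,272],[225,168]]); s=S([[468,418],[412,143],[203,160],[230,440]])
P=[]
for n,uv in(("top",t),("scene",s)):
    p=plane(n,uv,.076)[:,:2]; P.append(p)
    print(n,p.round(4).tolist())
tr=tri(t,s);print(tr)
p=(P[0]+P[1])/2; c=p.mean(0);H=M.T@(p-c);yaw=np.arctan2(H[0,1]-H[1,0],H[0,0]+H[1,1]);R=np.array([[np.cos(yaw),-np.sin(yaw)],[np.sin(yaw),np.cos(yaw)]])
print("box",c,yaw,(p-c)@R-M)
def loc(q): q=np.array(q); return np.c_[(q[:,:2]-c)@R,q[:,2:]]
print("lid outer corners R,L",loc(tri(T([[566,158],[250,38]]),S([[70,25],[88,325]]))))
print("hasp pinL? tip",loc(tri(T([[402,122],[408,75]]),S([[94,178],[60,98]]))))
print("bottle top",loc(tri(T([[82,217]]),S([[380,455]]))))
print("lipstick top",loc(plane("top",T([[566,400]]),.072)),"dish",loc(plane("top",T([[535,538]]),.02)),"clip",loc(plane("top",T([[112,345],[112,447]]),.013)))
o,d=ray("top",[[442,204]]);print("jar",loc(plane("top",[[442,204]],.048)))
E
```

```text
top [[0.5225, 0.0699], [0.4458, -0.1319], [0.5782, -0.1779], [0.6485, 0.0202]]
scene [[0.5263, 0.0736], [0.4526, -0.123], [0.5753, -0.1719], [0.6512, 0.024]]
[[ 0.5234  0.0702  0.0694  0.0011]
 [ 0.4463 -0.1328  0.063   0.0008]
 [ 0.5762 -0.1768  0.0722  0.0055]
 [ 0.6496  0.0205  0.0701  0.0004]]
box [ 0.55   -0.0521] -0.3605864632275227 [[ 0.0023 -0.0031]
 [ 0.0022  0.0039]
 [-0.0017  0.0045]
 [-0.0028 -0.0053]]
lid outer corners R,L [[ 0.136  -0.111   0.1953  0.0009]
 [ 0.1351  0.1052  0.1931  0.0008]]
hasp pinL? tip [[ 0.1254 -0.0052  0.1791  0.0053]
 [ 0.1383 -0.0006  0.2501  0.0009]]
bottle top [[-0.0071  0.1706  0.144   0.0003]]
lipstick top [[ 0.0027 -0.1775  0.072 ]] dish [[-0.0937 -0.1972  0.02  ]] clip [[-0.0759  0.1382  0.013 ]
 [-0.1445  0.1105  0.013 ]]
jar [[ 0.2373 -0.2934  0.048 ]]
```

Box centre is about (0.55, -0.052) with yaw -0.36, and the lid is at about 1.87 rad. The plan is to go over high with the gripper shut, to the point behind the lid at box (0.185, -0.06).

```bash
python3 -m pendant '{"dp":[[0,0,0.04],[0.01,-0.015,0.08],[0.035,-0.05,0.1],[0.06,-0.08,0.1],[0.08,-0.11,0.1],[0.1,-0.14,0.1],[0.12,-0.17,0.1],[0.145,-0.2,0.1]],"rot":[[0,0,0],[0,0,0.034],[0,0,0.034],[0,0,0.034],[0,0,0.034],[0,0,0.034],[0,0,0.034],[0,0,0.034]],"gripper":[-1,-1,-1,-1,-1,-1,-1,-1]}' 20
python3 -m pendant '{"dp":[[0.022,-0.03,0],[0.044,-0.06,0],[0.066,-0.09,0],[0.088,-0.12,0],[0.11,-0.15,0],[0.132,-0.18,0],[0.154,-0.21,0],[0.176,-0.24,0]],"rot":[[0,0,0],[0,0,0],[0,0,0],[0,0,0],[0,0,0],[0,0,0],[0,0,0],[0,0,0]],"gripper":[-1,-1,-1,-1,-1,-1,-1,-1]}'
```

```text
time_s: 0.77
tcp_pos: [0.3566, 0.3061, 0.3393]
ee_rot: [-0.563, -3.09, 0.0]
ft_force: [0.8, 1.1, -0.5]
width: 0.006
gripper_force: 0.0
time_s: 1.43
tcp_pos: [0.5332, 0.0659, 0.339]
ee_rot: [-0.564, -3.09, -0.0]
ft_force: [0.1, 1.4, -0.2]
width: -0.003
gripper_force: 0.0
```

```bash
python3 -m pendant '{"dp":[[0.025,-0.032,0],[0.05,-0.064,0],[0.075,-0.096,0],[0.1,-0.13,0],[0.125,-0.165,0],[0.145,-0.2,0],[0.17,-0.24,0],[0.17,-0.24,0]],"rot":[[0,0,0],[0,0,0],[0,0,0],[0,0,0],[0,0,0],[0,0,0],[0,0,0],[0,0,0]],"gripper":[-1,-1,-1,-1,-1,-1,-1,-1]}'
python3 -m pendant '{"dp":[[0,0,-0.015],[0,0,-0.03],[0,0,-0.045],[0,0,-0.06],[0,0,-0.075],[0,0,-0.09],[0,0,-0.09],[0,0,-0.09]],"rot":[[0,0,0],[0,0,0],[0,0,0],[0,0,0],[0,0,0],[0,0,0],[0,0,0],[0,0,0]],"gripper":[-1,-1,-1,-1,-1,-1,-1,-1]}'
python3 - <<'E'
from h import *
a=vision.capture("top");b=vision.capture("scene")
a=a[120:290,235:435];b=b[130:300,180:380]
cv2.imwrite("pics/p1.png",np.hstack([cv2.resize(i,(400,340),interpolation=cv2.INTER_CUBIC) for i in(a,b)]))
E
```

```text
time_s: 2.1
tcp_pos: [0.7042, -0.1785, 0.3348]
ee_rot: [-0.571, -3.085, -0.0]
ft_force: [0.1, 0.5, -1.7]
width: 0.0
gripper_force: 0.0
time_s: 2.77
tcp_pos: [0.7023, -0.1721, 0.2487]
ee_rot: [-0.563, -3.089, -0.001]
ft_force: [0.6, -1.4, -0.3]
width: -0.001
gripper_force: 0.0
```

View pics/p1.png

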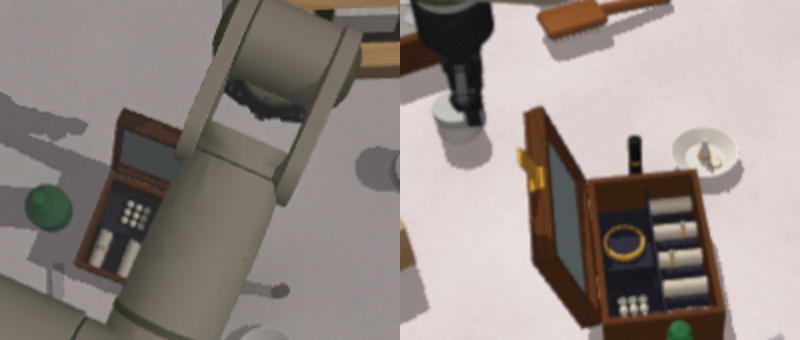

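The fingertip sits behind the lid, clear of it, at panel pixel (470,120), and the lid corner is at (535,110). I'll lower it and approach.

```bash
python3 -m pendant '{"dp":[[0,0,-0.014],[0,0,-0.028],[0,0,-0.042],[0,0,-0.055],[-0.006,0.002,-0.055],[-0.012,0.0045,-0.055],[-0.018,0.007,-0.055],[-0.02,0.0075,-0.055]],"rot":[[0,0,0],[0,0,0],[0,0,0],[0,0,0],[0,0,0],[0,0,0],[0,0,0],[0,0,0]],"gripper":[-1,-1,-1,-1,-1,-1,-1,-1]}'
python3 -m pendant '{"dp":[[-0.002,0.001,0],[-0.004,0.0015,0],[-0.006,0.002,0],[-0.008,0.003,0],[-0.01,0.004,0],[-0.012,0.0045,0],[-0.014,0.005,0],[-0.016,0.006,0]],"rot":[[0,0,0],[0,0,0],[0,0,0],[0,0,0],[0,0,0],[0,0,0],[0,0,0],[0,0,0]],"gripper":[-1,-1,-1,-1,-1,-1,-1,-1]}'
python3 -m pendant '{"dp":[[-0.002,0.001,0],[-0.004,0.0015,0],[-0.006,0.002,0],[-0.008,0.003,0],[-0.01,0.004,0],[-0.012,0.0045,0],[-0.014,0.005,0],[-0.016,0.006,0]],"rot":[[0,0,0],[0,0,0],[0,0,0],[0,0,0],[0,0,0],[0,0,0],[0,0,0],[0,0,0]],"gripper":[-1,-1,-1,-1,-1,-1,-1,-1]}'
python3 - <<'E'
from h import *
b=vision.capture("scene")[150:320,200:400]
cv2.imwrite("pics/p2.png",cv2.resize(b,None,fx=3,fy=3,interpolation=cv2.INTER_CUBIC))
E
```

```text
time_s: 3.53
tcp_pos: [0.6824, -0.1646, 0.1958]
ee_rot: [0.563, 3.089, -0.001]
ft_force: [0.1, 0.5, 0.4]
width: 0.004
gripper_force: 0.0
time_s: 4.2
tcp_pos: [0.6668, -0.1591, 0.1946]
ee_rot: [0.564, 3.089, -0.001]
ft_force: [4.3, -2.8, 2.8]
width: -0.003
gripper_force: 2.4
time_s: 4.87
tcp_pos: [0.6505, -0.1529, 0.1946]
ee_rot: [0.564, 3.09, -0.0]
ft_force: [4.2, -1.2, 3.5]
width: 0.001
gripper_force: 2.0
```

View pics/p2.png

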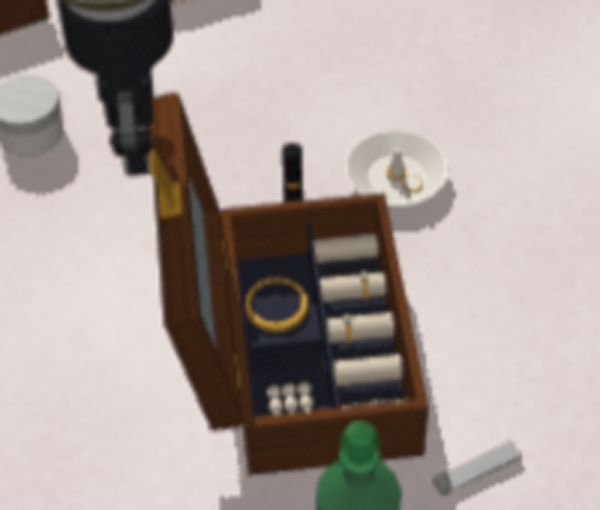

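The lid is following the finger: it is now at about 1.74 rad, with the top corner at panel (175,95) and the tip at (135,165), and the box has not moved. I'll continue to upright and a little past.

```bash
python3 -m pendant '{"dp":[[-0.003,0.001,0.001],[-0.006,0.002,0.002],[-0.0085,0.003,0.003],[-0.0115,0.004,0.004],[-0.014,0.0055,0.0045],[-0.017,0.0065,0.005],[-0.02,0.0075,0.0055],[-0.0225,0.0085,0.006]],"rot":[[0,0,0],[0,0,0],[0,0,0],[0,0,0],[0,0,0],[0,0,0],[0,0,0],[0,0,0]],"gripper":[-1,-1,-1,-1,-1,-1,-1,-1]}'
python3 -m pendant '{"dp":[[-0.0024,0.001,0.0005],[-0.0047,0.0018,0.001],[-0.007,0.0027,0.0014],[-0.0094,0.0035,0.0017],[-0.0118,0.0044,0.002],[-0.014,0.0053,0.0022],[-0.0165,0.0062,0.0024],[-0.0188,0.0071,0.0026]],"rot":[[0,0,0],[0,0,0],[0,0,0],[0,0,0],[0,0,0],[0,0,0],[0,0,0],[0,0,0]],"gripper":[-1,-1,-1,-1,-1,-1,-1,-1]}'
```

```text
time_s: 5.58
tcp_pos: [0.6277, -0.1443, 0.2005]
ee_rot: [0.564, 3.09, -0.0]
ft_force: [2.5, -1.5, 1.6]
width: 0.001
gripper_force: 1.6
time_s: 6.25
tcp_pos: [0.6089, -0.1371, 0.2028]
ee_rot: [-0.564, -3.09, 0.0]
ft_force: [2.7, -2.3, -0.9]
width: 0.001
gripper_force: 1.2
```

```bash
python3 -m pendant '{"dp":[[-0.0028,0.001,0],[-0.0055,0.002,0],[-0.0083,0.003,-0.0002],[-0.011,0.0041,-0.0004],[-0.0138,0.0052,-0.0006],[-0.0166,0.0062,-0.0008],[-0.0194,0.0073,-0.0011],[-0.0222,0.0083,-0.0014]],"rot":[[0,0,0],[0,0,0],[0,0,0],[0,0,0],[0,0,0],[0,0,0],[0,0,0],[0,0,0]],"gripper":[-1,-1,-1,-1,-1,-1,-1,-1]}'
python3 -m pendant '{"dp":[[-0.0027,0.001,-0.0005],[-0.0054,0.002,-0.001],[-0.0081,0.003,-0.0017],[-0.0108,0.004,-0.0025],[-0.0134,0.005,-0.0033],[-0.0161,0.006,-0.0042],[-0.0188,0.007,-0.0051],[-0.0215,0.0081,-0.0061]],"rot":[[0,0,0],[0,0,0],[0,0,0],[0,0,0],[0,0,0],[0,0,0],[0,0,0],[0,0,0]],"gripper":[-1,-1,-1,-1,-1,-1,-1,-1]}'
python3 -m pendant '{"dp":[[-0.0025,0.001,-0.001],[-0.005,0.0019,-0.0022],[-0.0075,0.0028,-0.0035],[-0.01,0.0037,-0.0048],[-0.0125,0.0047,-0.0062],[-0.015,0.0056,-0.0076],[-0.0175,0.0066,-0.009],[-0.02,0.0075,-0.0105]],"rot":[[0,0,0],[0,0,0],[0,0,0],[0,0,0],[0,0,0],[0,0,0],[0,0,0],[0,0,0]],"gripper":[-1,-1,-1,-1,-1,-1,-1,-1]}'
python3 - <<'E'
from h import *
b=vision.capture("scene")[150:320,200:400]
cv2.imwrite("pics/p3.png",cv2.resize(b,None,fx=3,fy=3,interpolation=cv2.INTER_CUBIC))
E
```

```text
time_s: 6.92
tcp_pos: [0.5867, -0.1287, 0.2014]
ee_rot: [-0.564, -3.09, -0.0]
ft_force: [2.6, -2.1, -1.1]
width: -0.002
gripper_force: 1.0
time_s: 7.58
tcp_pos: [0.5653, -0.1207, 0.1953]
ee_rot: [-0.564, -3.091, -0.0]
ft_force: [2.2, -0.9, -0.1]
width: 0.0
gripper_force: 0.8
time_s: 8.25
tcp_pos: [0.5453, -0.1132, 0.1847]
ee_rot: [0.564, 3.091, 0.0]
ft_force: [2.2, -0.9, 0.3]
width: 0.001
gripper_force: 0.7
```

View pics/p3.png

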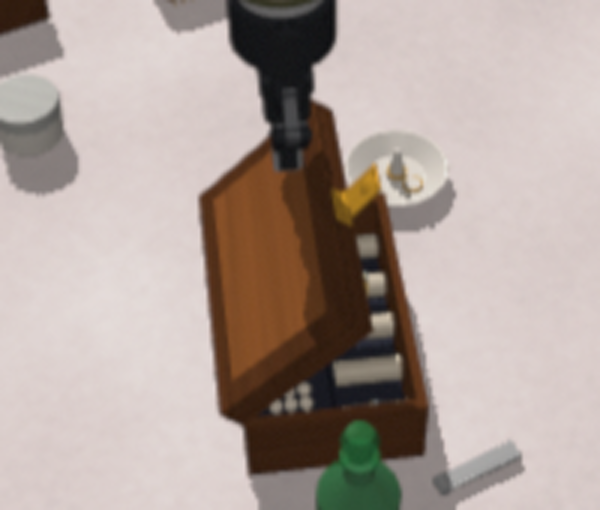

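The lid is past upright at about 0.8 rad. The tip is on its outer face at panel (288,165), the hasp at (360,195) points outward, and nothing else has moved. I'll continue down to about 0.2 rad.

```bash
python3 -m pendant '{"dp":[[-0.0022,0.0008,-0.0016],[-0.0044,0.0016,-0.0033],[-0.0066,0.0025,-0.0051],[-0.0088,0.0033,-0.0069],[-0.011,0.0041,-0.0088],[-0.0131,0.005,-0.0107],[-0.0153,0.0058,-0.0126],[-0.0175,0.0066,-0.0145]],"rot":[[0,0,0],[0,0,0],[0,0,0],[0,0,0],[0,0,0],[0,0,0],[0,0,0],[0,0,0]],"gripper":[-1,-1,-1,-1,-1,-1,-1,-1]}'
python3 -m pendant '{"dp":[[-0.0019,0.0007,-0.0021],[-0.0038,0.0014,-0.0043],[-0.0057,0.0021,-0.0065],[-0.0075,0.0028,-0.0087],[-0.0093,0.0035,-0.011],[-0.0111,0.0042,-0.0133],[-0.0128,0.0049,-0.0156],[-0.0145,0.0055,-0.0179]],"rot":[[0,0,0],[0,0,0],[0,0,0],[0,0,0],[0,0,0],[0,0,0],[0,0,0],[0,0,0]],"gripper":[-1,-1,-1,-1,-1,-1,-1,-1]}'
python3 -m pendant '{"dp":[[-0.0015,0.0006,-0.0025],[-0.003,0.0011,-0.005],[-0.0044,0.0016,-0.0076],[-0.0058,0.0021,-0.0102],[-0.0071,0.0026,-0.0128],[-0.0084,0.0031,-0.0154],[-0.0097,0.0036,-0.0181],[-0.0109,0.0041,-0.0207]],"rot":[[0,0,0],[0,0,0],[0,0,0],[0,0,0],[0,0,0],[0,0,0],[0,0,0],[0,0,0]],"gripper":[-1,-1,-1,-1,-1,-1,-1,-1]}'
```

```text
time_s: 8.97
tcp_pos: [0.5279, -0.1067, 0.1702]
ee_rot: [0.564, 3.091, -0.0]
ft_force: [1.4, -1.4, 0.9]
width: -0.002
gripper_force: 0.6
time_s: 9.63
tcp_pos: [0.5134, -0.1012, 0.1523]
ee_rot: [0.564, 3.091, -0.0]
ft_force: [0.8, -0.8, 0.8]
width: 0.005
gripper_force: 0.5
time_s: 10.3
tcp_pos: [0.5026, -0.0971, 0.1316]
ee_rot: [0.564, 3.09, -0.0]
ft_force: [-0.8, -0.4, 0.8]
width: 0.002
gripper_force: 0.4
```

```bash
python3 -m pendant '{"dp":[[-0.0006,0.0002,-0.0014],[-0.0011,0.0004,-0.0028],[-0.0016,0.0006,-0.0042],[-0.0021,0.0008,-0.0056],[-0.0026,0.001,-0.007],[-0.0031,0.0012,-0.0084],[-0.0035,0.0014,-0.0098],[-0.0039,0.0015,-0.011]],"rot":[[0,0,0],[0,0,0],[0,0,0],[0,0,0],[0,0,0],[0,0,0],[0,0,0],[0,0,0]],"gripper":[-1,-1,-1,-1,-1,-1,-1,-1]}'
python3 -m pendant '{"dp":[[-0.0004,0.0001,-0.001],[-0.0008,0.0003,-0.002],[-0.0012,0.0004,-0.003],[-0.0015,0.0005,-0.004],[-0.0018,0.0006,-0.005],[-0.002,0.0007,-0.006],[-0.0022,0.0008,-0.007],[-0.0024,0.0009,-0.008]],"rot":[[0,0,0],[0,0,0],[0,0,0],[0,0,0],[0,0,0],[0,0,0],[0,0,0],[0,0,0]],"gripper":[-1,-1,-1,-1,-1,-1,-1,-1]}'
python3 - <<'E'
from h import *
b=vision.capture("scene")[150:320,200:400]
cv2.imwrite("pics/p4.png",cv2.resize(b,None,fx=3,fy=3,interpolation=cv2.INTER_CUBIC))
E
```

```text
time_s: 10.97
tcp_pos: [0.4987, -0.0956, 0.1207]
ee_rot: [0.564, 3.091, 0.0]
ft_force: [-0.6, -0.1, 1.1]
width: -0.002
gripper_force: 0.4
time_s: 11.63
tcp_pos: [0.4962, -0.0947, 0.1127]
ee_rot: [-0.564, -3.09, 0.0]
ft_force: [0.3, -0.5, 1.0]
width: 0.0
gripper_force: 0.4
```

View pics/p4.png

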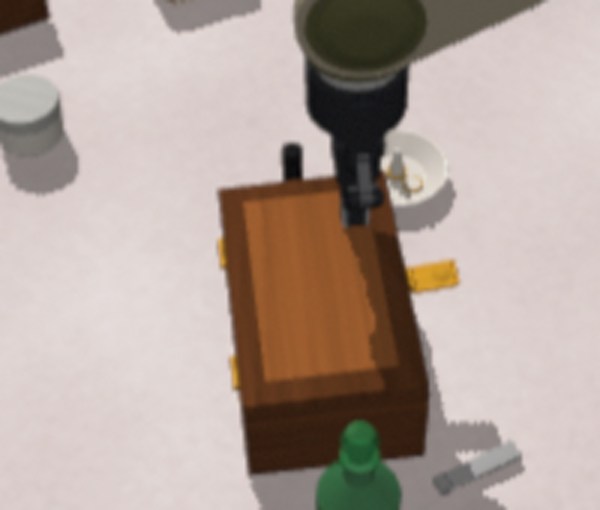

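The lid is nearly shut, about 3 mm open at the tip, with the hasp sticking out at panel (435,275). I'll ease down the rest slowly.

```bash
python3 -m pendant '{"dp":[[0,0,-0.0004],[0,0,-0.0008],[0,0,-0.0012],[0,0,-0.0016],[0,0,-0.002],[0,0,-0.0024],[0,0,-0.0027],[0,0,-0.003]],"rot":[[0,0,0],[0,0,0],[0,0,0],[0,0,0],[0,0,0],[0,0,0],[0,0,0],[0,0,0]],"gripper":[-1,-1,-1,-1,-1,-1,-1,-1]}'
```

```text
time_s: 12.35
tcp_pos: [0.4963, -0.0947, 0.1098]
ee_rot: [-0.564, -3.091, -0.0]
ft_force: [-0.1, 0.0, 0.2]
width: -0.001
gripper_force: 0.4
```

```bash
python3 -m pendant '{"dp":[[0,0,-0.0001],[0,0,-0.0003],[0,0,-0.0004],[0,0,-0.0006],[0,0,-0.0007],[0,0,-0.0009],[0,0,-0.001],[0,0,-0.001]],"rot":[[0,0,0],[0,0,0],[0,0,0],[0,0,0],[0,0,0],[0,0,0],[0,0,0],[0,0,0]],"gripper":[-1,-1,-1,-1,-1,-1,-1,-1]}'
```

```text
time_s: 13.02
tcp_pos: [0.4964, -0.0948, 0.1095]
ee_rot: [0.563, 3.09, -0.0]
ft_force: [-2.8, 1.1, 8.1]
width: 0.004
gripper_force: 4.2
```

The lid is fully shut: tip height is 0.1015 and the contact force is 8 N. I'll lift off to the front and meanwhile refine the box and hasp position from the last picture. The lid corners there are at panel (218,190), (247,405) and (428,385), and the hasp root is at (408,280) with its tip at (458,272).

```bash
python3 -m pendant '{"dp":[[0,0,0.01],[0,0,0.03],[0,0,0.06],[-0.02,0.007,0.09],[-0.05,0.02,0.1],[-0.08,0.03,0.1],[-0.11,0.04,0.1],[-0.14,0.053,0.1]],"rot":[[0,0,0],[0,0,0],[0,0,0],[0,0,0],[0,0,0],[0,0,0],[0,0,0],[0,0,0]],"gripper":[-1,-1,-1,-1,-1,-1,-1,-1]}'
python3 - <<'E'
from h import *
np.set_printoptions(precision=4,suppress=True)
c=np.array([.55,-.0521]);y=-.3606;R=np.array([[np.cos(y),-np.sin(y)],[np.sin(y),np.cos(y)]])
S=lambda L:np.array(L)/3+[200,150]
loc=lambda q:np.c_[(q[:,:2]-c)@R,q[:,2]]
print(loc(plane("scene",S([[218,190],[247,405],[428,385]]),.1015)))
print(loc(plane("scene",S([[408,280],[458,272]]),.0885)))
a=vision.capture("top");b=vision.capture("scene")
a=a[165:305,255:405];b=b[160:300,260:410]
cv2.imwrite("pics/p5.png",np.hstack([cv2.resize(i,(390,364),interpolation=cv2.INTER_CUBIC) for i in(a,b)]))
E
```

```text
time_s: 13.68
tcp_pos: [0.3551, -0.0414, 0.2088]
ee_rot: [0.564, 3.09, -0.001]
ft_force: [0.4, -0.6, 0.2]
width: 0.0
gripper_force: 0.0
[[ 0.0721 -0.1034  0.1015]
 [ 0.0674  0.1107  0.1015]
 [-0.0666  0.11    0.1015]]
[[-0.0699 -0.0001  0.0885]
 [-0.1107 -0.0031  0.0885]]
```

View pics/p5.png

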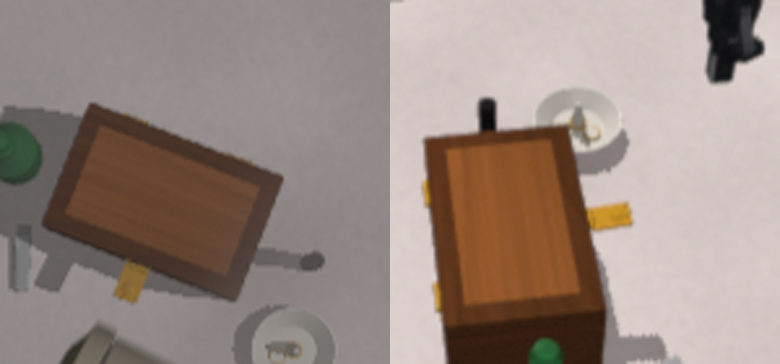

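The box is shut. Top panel: lid corners at (92,103), (283,178), (237,300) and (43,225), hasp root (135,265), hasp tip (127,300). Scene panel: lid corners at (180,128), (35,140), (214,310) and (55,325), hasp root (197,218), hasp tip (242,212).

```bash
python3 - <<'E'
from h import *
np.set_printoptions(precision=4,suppress=True)
T=lambda L:np.array(L)/2.6+[255,165]
S=lambda L:np.array(L)/2.6+[260,160]
M=np.array([[-70,110],[-70,-110],[70,-110],[70,110]])/1000
P=[]
for p in(plane("top",T([[43,225],[237,300],[283,178],[92,103]]),.1015)[:,:2],plane("scene",S([[214,310],[180,128],[35,140],[55,325]]),.1015)[:,:2]):
    P.append(p)
for p in P+[(P[0]+P[1])/2]:
    c=p.mean(0);H=M.T@(p-c);y=np.arctan2(H[0,1]-H[1,0],H[0,0]+H[1,1]);R=np.array([[np.cos(y),-np.sin(y)],[np.sin(y),np.cos(y)]])
    print(c,y,((p-c)@R-M).round(4).tolist())
loc=lambda q:np.c_[(q[:,:2]-c)@R,q[:,2:]]
t=T([[135,265],[127,300]]);s=S([[197,218],[242,212]])
print(loc(tri(t,s)),loc(plane("top",t,.0885)),loc(plane("scene",s,.0885)))
print(loc(manip.sense()["tcp_pos"][None]),manip.sense()["tcp_pos"])
E
```

```text
[ 0.5481 -0.0559] -0.3579068808234543 [[0.0008, -0.0016], [0.0016, 0.0013], [-0.0018, 0.0022], [-0.0006, -0.0019]]
[ 0.5534 -0.0475] -0.3693684650437633 [[0.002, -0.0038], [0.001, 0.0047], [-0.0004, 0.0037], [-0.0026, -0.0046]]
[ 0.5508 -0.0517] -0.3635874653726831 [[0.0014, -0.0027], [0.0013, 0.003], [-0.0011, 0.0029], [-0.0016, -0.0032]]
[[-0.072  -0.0016  0.0853  0.0036]
 [-0.1121 -0.0066  0.082   0.002 ]] [[-0.0738 -0.0013  0.0885]
 [-0.1111 -0.0071  0.0885]] [[-0.0697  0.0005  0.0885]
 [-0.1117 -0.0013  0.0885]]
[[-0.1892 -0.0594  0.2087]] [ 0.3528 -0.0399  0.2087]
```

The hasp is about horizontal, with its pin at box (-0.074, 0) and its tip at -0.111. I'll move above it and descend to just over the plate.

```bash
python3 -m pendant '{"dp":[[0.025,0.008,0],[0.05,0.016,0],[0.075,0.024,-0.015],[0.092,0.0285,-0.03],[0.092,0.0285,-0.045],[0.092,0.0285,-0.06],[0.092,0.0285,-0.07],[0.092,0.0285,-0.07]],"rot":[[0,0,0],[0,0,0],[0,0,0],[0,0,0],[0,0,0],[0,0,0],[0,0,0],[0,0,0]],"gripper":[-1,-1,-1,-1,-1,-1,-1,-1]}'
python3 - <<'E'
from h import *
c=np.array([.5508,-.0517]);y=-.3636;R=np.array([[np.cos(y),-np.sin(y)],[np.sin(y),np.cos(y)]])
p=manip.sense()["tcp_pos"];print((p[:2]-c)@R,p)
E
```

```text
time_s: 14.45
tcp_pos: [0.448, -0.0131, 0.137]
ee_rot: [-0.563, -3.087, -0.001]
ft_force: [-0.6, 0.4, 0.0]
width: 0.002
gripper_force: 0.0
[-0.10977037 -0.00048435] [ 0.44803388 -0.01311382  0.13697981]
```

```bash
python3 -m pendant '{"dp":[[-0.001,0,-0.006],[-0.002,0.001,-0.012],[-0.003,0.001,-0.018],[-0.003,0.001,-0.024],[-0.003,0.001,-0.029],[-0.003,0.001,-0.033],[-0.003,0.001,-0.036],[-0.003,0.001,-0.038]],"rot":[[0,0,0],[0,0,0],[0,0,0],[0,0,0],[0,0,0],[0,0,0],[0,0,0],[0,0,0]],"gripper":[-1,-1,-1,-1,-1,-1,-1,-1]}'
python3 -m pendant '{"dp":[[0,0,-0.001],[0.0003,0,-0.0022],[0.0005,0,-0.0034],[0.0008,-0.0003,-0.0046],[0.001,-0.0004,-0.0058],[0.0012,-0.0005,-0.007],[0.0014,-0.0005,-0.0082],[0.0016,-0.0006,-0.0096]],"rot":[[0,0,0],[0,0,0],[0,0,0],[0,0,0],[0,0,0],[0,0,0],[0,0,0],[0,0,0]],"gripper":[-1,-1,-1,-1,-1,-1,-1,-1]}'
python3 -m pendant '{"dp":[[0.0005,-0.0002,-0.0012],[0.001,-0.0004,-0.0023],[0.0016,-0.0006,-0.0034],[0.0022,-0.0008,-0.0045],[0.0028,-0.001,-0.0055],[0.0034,-0.0013,-0.0065],[0.004,-0.0015,-0.0075],[0.0046,-0.0017,-0.0084]],"rot":[[0,0,0],[0,0,0],[0,0,0],[0,0,0],[0,0,0],[0,0,0],[0,0,0],[0,0,0]],"gripper":[-1,-1,-1,-1,-1,-1,-1,-1]}'
python3 - <<'E'
from h import *
c=np.array([.5508,-.0517]);y=-.3636;R=np.array([[np.cos(y),-np.sin(y)],[np.sin(y),np.cos(y)]])
p=manip.sense()["tcp_pos"];print((p[:2]-c)@R,p)
b=vision.capture("scene")[160:310,250:450]
cv2.imwrite("pics/p6.png",cv2.resize(b,None,fx=4,fy=4,interpolation=cv2.INTER_CUBIC))
E
```

```text
time_s: 15.12
tcp_pos: [0.4453, -0.0122, 0.1005]
ee_rot: [-0.564, -3.09, 0.0]
ft_force: [1.0, -0.0, 0.3]
width: 0.003
gripper_force: 0.2
time_s: 15.78
tcp_pos: [0.4469, -0.0128, 0.0911]
ee_rot: [-0.564, -3.091, 0.0]
ft_force: [-0.4, -0.3, -0.8]
width: 0.001
gripper_force: 0.3
time_s: 16.45
tcp_pos: [0.4516, -0.0146, 0.0827]
ee_rot: [-0.564, -3.091, 0.0]
ft_force: [-1.0, -0.2, 0.4]
width: -0.001
gripper_force: 0.2
[-0.10594248 -0.00057514] [ 0.45157922 -0.01456003  0.08270202]
```

View pics/p6.png

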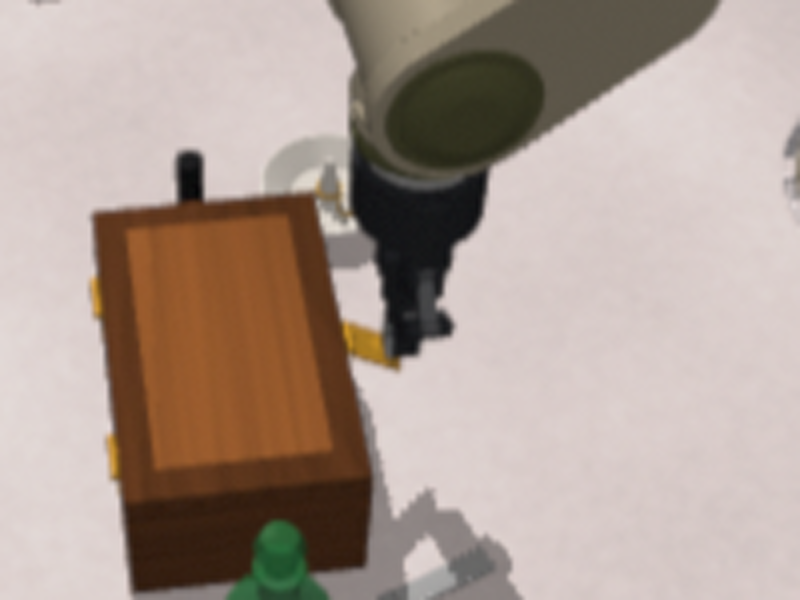

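The hasp is turning down, about 35–40° below horizontal, from root panel (345,335) to tip (398,368). I'll continue to about 60°, then tilt the finger so that only its tip leads towards the box.

```bash
python3 -m pendant '{"dp":[[0.0008,-0.0003,-0.0014],[0.0016,-0.0006,-0.0028],[0.0024,-0.0009,-0.0042],[0.0032,-0.0012,-0.0055],[0.004,-0.0015,-0.0068],[0.0048,-0.0018,-0.008],[0.0056,-0.0022,-0.0092],[0.0065,-0.0025,-0.0104]],"rot":[[0,0,0],[0,0,0],[0,0,0],[0,0,0],[0,0,0],[0,0,0],[0,0,0],[0,0,0]],"gripper":[-1,-1,-1,-1,-1,-1,-1,-1]}'
python3 -m pendant '{"dp":[[-0.0003,0.0001,-0.0006],[-0.0006,0.0002,-0.0012],[-0.0009,0.0003,-0.0018],[-0.0012,0.0004,-0.0024],[-0.0015,0.0005,-0.003],[-0.0018,0.0006,-0.0036],[-0.0019,0.0007,-0.0043],[-0.0019,0.0007,-0.0043]],"rot":[[-0.018,-0.047,0],[-0.036,-0.094,0],[-0.054,-0.141,0],[-0.072,-0.188,0],[-0.09,-0.235,0],[-0.108,-0.282,0],[-0.1245,-0.327,0],[-0.1245,-0.327,0]],"gripper":[-1,-1,-1,-1,-1,-1,-1,-1]}'
python3 - <<'E'
from h import *
from scipy.spatial.transform import Rotation as Ro
c=np.array([.5508,-.0517]);y=-.3636;R=np.array([[np.cos(y),-np.sin(y)],[np.sin(y),np.cos(y)]])
s=manip.sense();q=Ro.from_rotvec(s["ee_rot"]).as_matrix();k=s["tcp_pos"]+.008*q[:,2]+.011*np.array([[-1],[1]])*q[:,0]
print("corners",[((p[:2]-c)@R).round(4).tolist()+[p[2].round(4)] for p in k],"z axis",q[:,2])
E
```

```text
time_s: 17.17
tcp_pos: [0.4581, -0.0171, 0.0723]
ee_rot: [-0.564, -3.091, -0.0]
ft_force: [-0.1, -0.7, 1.1]
width: -0.002
gripper_force: 0.2
time_s: 17.83
tcp_pos: [0.4547, -0.0157, 0.0675]
ee_rot: [0.501, 2.752, -0.09]
ft_force: [-0.4, 0.3, -1.2]
width: 0.002
gripper_force: 0.0
corners [[-0.0895, -0.0005, np.float64(0.0638)], [-0.1102, -0.0006, np.float64(0.0563)]] z axis [ 0.31955148 -0.12170098 -0.93972109]
```

```bash
python3 -m pendant '{"dp":[[0.001,-0.0004,-0.0008],[0.002,-0.0008,-0.0016],[0.003,-0.0012,-0.0024],[0.004,-0.0015,-0.0032],[0.005,-0.0019,-0.004],[0.006,-0.0023,-0.0048],[0.007,-0.0027,-0.0056],[0.0078,-0.003,-0.0063]],"rot":[[0,0,0],[0,0,0],[0,0,0],[0,0,0],[0,0,0],[0,0,0],[0,0,0],[0,0,0]],"gripper":[-1,-1,-1,-1,-1,-1,-1,-1]}'
python3 - <<'E'
from h import *
b=vision.capture("scene")[180:300,280:440]
cv2.imwrite("pics/p7.png",cv2.resize(b,None,fx=5,fy=5,interpolation=cv2.INTER_CUBIC))
E
python3 -m pendant '{"dp":[[0.0004,-0.0001,0],[0.0007,-0.0003,0],[0.001,-0.0004,0],[0.0013,-0.0005,0],[0.0016,-0.0006,0],[0.0019,-0.0007,0],[0.0019,-0.0007,0],[0.0019,-0.0007,0]],"rot":[[0,0,0],[0,0,0],[0,0,0],[0,0,0],[0,0,0],[0,0,0],[0,0,0],[0,0,0]],"gripper":[-1,-1,-1,-1,-1,-1,-1,-1]}'
```

```text
time_s: 18.5
tcp_pos: [0.4641, -0.0194, 0.0617]
ee_rot: [0.502, 2.751, -0.09]
ft_force: [0.3, 0.2, 0.5]
width: -0.003
gripper_force: 0.2
time_s: 19.22
tcp_pos: [0.4659, -0.02, 0.0618]
ee_rot: [0.502, 2.751, -0.09]
ft_force: [0.2, -0.3, 0.3]
width: 0.002
gripper_force: 0.2
```

```bash
python3 -m pendant '{"dp":[[0.0002,0,0],[0.0004,-0.0001,0],[0.0006,-0.0002,0],[0.0008,-0.0003,0],[0.001,-0.0004,0],[0.0012,-0.0005,0],[0.0014,-0.0005,0],[0.0014,-0.0005,0]],"rot":[[0,0,0],[0,0,0],[0,0,0],[0,0,0],[0,0,0],[0,0,0],[0,0,0],[0,0,0]],"gripper":[-1,-1,-1,-1,-1,-1,-1,-1]}'
```

```text
time_s: 19.88
tcp_pos: [0.4673, -0.0205, 0.0618]
ee_rot: [0.502, 2.751, -0.09]
ft_force: [-0.7, 0.1, 0.3]
width: -0.002
gripper_force: 0.2
```

```bash
python3 -m pendant '{"dp":[[0.0001,0,0],[0.0002,-0.0001,0],[0.0003,-0.0001,0],[0.0004,-0.0001,0],[0.0005,-0.0002,0],[0.0006,-0.0002,0],[0.0007,-0.0003,0],[0.0007,-0.0003,0]],"rot":[[0,0,0],[0,0,0],[0,0,0],[0,0,0],[0,0,0],[0,0,0],[0,0,0],[0,0,0]],"gripper":[-1,-1,-1,-1,-1,-1,-1,-1]}'
```

```text
time_s: 20.55
tcp_pos: [0.468, -0.0208, 0.0618]
ee_rot: [0.502, 2.751, -0.09]
ft_force: [-0.3, -0.2, -0.8]
width: 0.002
gripper_force: 0.2
```

```bash
python3 -m pendant '{"dp":[[0.0001,0,0],[0.0002,-0.0001,0],[0.0003,-0.0001,0],[0.0004,-0.0001,0],[0.0005,-0.0002,0],[0.0006,-0.0002,0],[0.0007,-0.0003,0],[0.0007,-0.0003,0]],"rot":[[0,0,0],[0,0,0],[0,0,0],[0,0,0],[0,0,0],[0,0,0],[0,0,0],[0,0,0]],"gripper":[-1,-1,-1,-1,-1,-1,-1,-1]}'
```

```text
time_s: 21.22
tcp_pos: [0.4686, -0.0211, 0.0618]
ee_rot: [0.502, 2.751, -0.09]
ft_force: [-0.5, 0.6, -0.3]
width: -0.002
gripper_force: 0.4
```

```bash
python3 -m pendant '{"dp":[[0.0001,0,0],[0.0002,-0.0001,0],[0.0003,-0.0001,0],[0.0004,-0.0001,0],[0.0005,-0.0002,0],[0.0005,-0.0002,0],[0.0005,-0.0002,0],[0.0005,-0.0002,0]],"rot":[[0,0,0],[0,0,0],[0,0,0],[0,0,0],[0,0,0],[0,0,0],[0,0,0],[0,0,0]],"gripper":[-1,-1,-1,-1,-1,-1,-1,-1]}'
```

```text
time_s: 21.88
tcp_pos: [0.4688, -0.0212, 0.0617]
ee_rot: [0.502, 2.752, -0.09]
ft_force: [-3.4, 2.2, 0.0]
width: -0.0
gripper_force: 1.9
```

```bash
python3 -m pendant '{"dp":[[0.0001,0,0],[0.0002,-0.0001,0],[0.0003,-0.0001,0],[0.0004,-0.0001,0],[0.0005,-0.0002,0],[0.0005,-0.0002,0],[0.0005,-0.0002,0],[0.0005,-0.0002,0]],"rot":[[0,0,0],[0,0,0],[0,0,0],[0,0,0],[0,0,0],[0,0,0],[0,0,0],[0,0,0]],"gripper":[-1,-1,-1,-1,-1,-1,-1,-1]}'
```

```text
time_s: 22.55
tcp_pos: [0.469, -0.0213, 0.0616]
ee_rot: [0.502, 2.752, -0.09]
ft_force: [-4.4, 2.7, 2.5]
width: -0.002
gripper_force: 3.1
```

```bash
python3 -m pendant '{"dp":[[-0.005,0.002,0],[-0.015,0.006,0],[-0.03,0.011,0.005],[-0.05,0.019,0.03],[-0.075,0.028,0.06],[-0.1,0.038,0.09],[-0.12,0.045,0.12],[-0.13,0.05,0.15]],"rot":[[0,0,0],[0,0,0],[0,0,0],[0,0,0],[0,0,0],[0,0,0],[0,0,0],[0,0,0]],"gripper":[-1,-1,-1,-1,-1,-1,-1,-1]}'
python3 -m pendant '{"dp":[[-0.01,0.03,0],[-0.02,0.06,0],[-0.03,0.09,0],[-0.04,0.12,0],[-0.05,0.15,0],[-0.05,0.18,0],[-0.05,0.2,0],[-0.05,0.2,0]],"rot":[[0,0,0],[0,0,0],[0,0,0],[0,0,0],[0,0,0],[0,0,0],[0,0,0],[0,0,0]],"gripper":[-1,-1,-1,-1,-1,-1,-1,-1]}'
python3 - <<'E'
from h import *
a=vision.capture("top");b=vision.capture("scene")
a=a[165:315,250:410];b=b[170:320,250:410]
cv2.imwrite("pics/p8.png",np.hstack([cv2.resize(i,(400,375),interpolation=cv2.INTER_CUBIC) for i in(a,b)]))
E
```

```text
time_s: 23.22
tcp_pos: [0.3374, 0.0291, 0.2132]
ee_rot: [0.501, 2.75, -0.09]
ft_force: [0.5, -0.3, -0.7]
width: -0.001
gripper_force: 0.0
time_s: 23.88
tcp_pos: [0.2901, 0.2316, 0.2123]
ee_rot: [0.496, 2.75, -0.086]
ft_force: [-0.2, -0.7, 1.5]
width: 0.002
gripper_force: 0.0
```

View pics/p8.png

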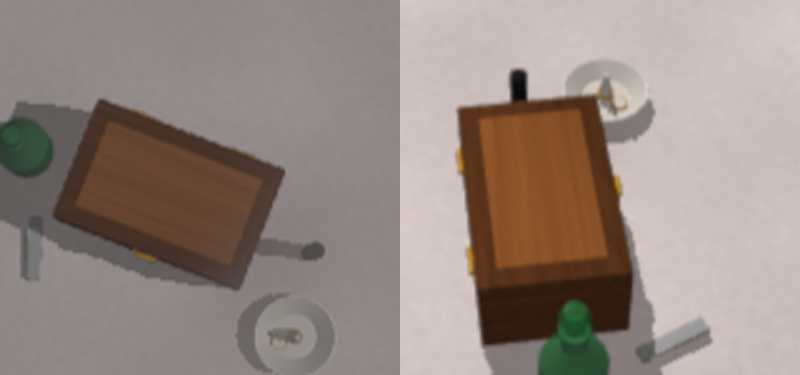

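The picture shows the lid shut and the hasp folded down, with only a thin brass strip left at (147,254) in the top panel and (618,187) in the scene panel. The box and the other items have not moved.

```bash
python3 -c "
from plant import job; print(job.sign_off())"
```

```text
the job is handed in; nothing more can be done
None
```

The job is handed in: the lid was eased shut from behind, then the hasp pushed down flat against the front (about 5 N), and the last picture showed the box and its nearest neighbours still in place; I viewed 11 pictures, one over the limit of 10.

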